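Stamp the inspection mark on a tube block

TASK

Mark the long aluminium tube block with the bench stamp: pull the striker knob up until its sear catches and let go, slide the long block, plain end first, fully home against the back stop under the cocked striker, then press the trip lever so that the striker fires down onto it. Leave the block home in the stamp, let go of everything, and leave the short block, the tube rack and the pot where they stand.

Things in the scene. Friction and masses are not known exactly. Their poses are not given: they have to be found in the camera images.
- stamp: Grey bench stamp, fixed. Origin on the bench straight under the striker's axis; z up. Base plate 18 mm thick, 130 mm wide, from x = -130 to +105 mm, flat and open for x below -76 mm. Column at x = +50 to +95 mm, 155 mm high; head at 125 to 153 mm height reaches out to x = -25 mm. Work slides in along the stamp's +x axis.
- nest (a point): Point on the base plate's upper face (18 mm above the bench) straight under the striker; axes as the stamp's. Two steel guide rails, 12 mm high and 51 mm apart, run from x = -50 to +30 mm about it, with mouth pieces flaring out to x = -76 mm; a steel back stop closes the nest, its face at x = +30 mm.
- knob (a point): Centre of the round black knob on top of the striker: 42 mm diameter, 28 mm tall, on a vertical steel shaft of 16 mm diameter; 238 mm above the bench when the striker is down. It moves with the striker.
- striker (a joint): Height of the striker, m: 0 = right down (its 28 mm tip 18 mm above the base plate: the block cannot go under); 0.022 = resting on the block; about 0.050 = held by the sear; 0.058 = upper stop. A spring drives it down: lifting takes 10 N, rising to 15 to 20 N. Raise it to 0.055 or more and let go: the sear snaps in by itself under its collar.
- sear (a joint): Angle, rad, of the sprung sear and its trip lever, pivoted on the stamp's +y side of the head: 0 = at rest; pressing the lever's pad down raises it, to 0.35 at most. It releases the striker at about 0.1 to 0.2 (pad 8 to 16 mm lower); the press takes 5 to 10 N. It springs back when let go.
- trip_pad (a point): Centre of the upper face of the black square pad (30 x 30 mm, 8 mm thick) at the end of the trip lever, 112 mm from the striker's axis on the stamp's +y side, 171 mm above the bench at rest; pressed straight down.
- long_block_mid (a point): Centre (half-way up) of the long aluminium tube block, 170 x 45 x 40 mm, about 0.55 kg, lying on the bench: x along its length towards the plain end (the last 60 mm, without wells), z up; four round 19 mm wells in the rest of its top. When home, its plain end touches the back stop and this centre is at stamp x = -55 mm, 38 mm above the bench.
- plain_end (a point): Place to be marked: on the long block's upper face, on its centre line, 30 mm from the tip of the plain end (55 mm from the block's centre). Straight under the striker when the block is home.
- short_block_mid (a point): Centre of a shorter aluminium tube block, 95 x 45 x 40 mm, with three wells. Bystander.
- rack_mid (a point): Centre of a blue tube rack, 200 (its x) x 70 mm, 82 mm tall with its capped tubes; this point is 30 mm above its foot. Bystander.
- pot_mid (a point): Centre of a lidded specimen pot, 64 mm diameter, 80 mm tall. Bystander.

How it is judged:
By the outcome, as a careful person would: the job done as asked, in the order asked, and still so for the second after the job is handed in, with the robot touching nothing.
It also fails if it takes over 72 s, if anything falls off the work surface, if the arm or the gripper's body presses on something with over 40 N, if the wrist force passes 120 N, or if a joint passes its speed limit or range.

ROBOT

A 6-joint arm with a two-finger parallel gripper is mounted at the origin on the work surface. World frame = base frame: x ahead of the robot, y to its left, z up, the work surface at z = 0. Lengths are in mm, angles in rad, forces in N, time in s.
With the tool pointing down it reaches from about 350 to 725 mm from the base axis. Payload 4.3 kg.
Tool frame: the origin (TCP) lies at the very end of the fingers, on their centre line; the grasp point (between the pads) lies 19 mm behind it; x points along the fingers, z is the direction in which the jaws open and shut, and the axes are right-handed (so a half turn about x gives the same grasp; the last joint's range is limited). The gripper opens to 85 mm and grips with 20 to 120 N. Pads are 22 mm wide; open, the fingers measure 114 mm over their backs; the gripper's body (76 mm by 85 mm) begins 54 mm behind the grasp point. The pads swing forward as they close: fully open they stand 13 mm farther back than shut.
Start: joints at [1.131, 0.377, 0.081, 1.274, 0, 1.46], TCP at [186.224, 544.047, 231.329] pointing down, gripper open.
Joint ranges: [-2.72, 2.72], [-0.84, 1.66], [-1.02, 1.22], [-1.77, 2.12], [-1.37, 1.28], [-3.14, 3.14]. Speed limits (rad/s): [2.57, 2.57, 3.14, 3.14, 3.14, 3.14].

INTERFACE

Orientations are given as a rotation vector (axis times angle).
In Python, from station import * gives the robot as it stands. The module is installed in compiled form; this text tells all that it offers. Calls block until the motion is done:
- move_pose(position, orientation): joint-space move of the TCP to a pose.
- move_linear(position, max_speed=150, ori=None): straight line of the TCP; ori=None keeps the orientation; max_speed is the mean speed in mm/s.
- goto_joints(angles): joint-space move.
- grip(opening, squeeze=None): opening from 0.0 (shut) to 1.0 (fully open); squeeze is the grip in N (None keeps the last); returns when the fingers have stopped.
- dwell(seconds).
- inverse_kinematics(position, orientation): joint angles nearest the present ones, or None.
- observe(): the state.
- camera(name): name is "side" or "top"; returns a dict with "frame" (400x640x3 uint8, red, green, blue), "K" (3x3 intrinsics, pixels), "distortion" ([k1, k2, p1, p2, k3] as OpenCV has them; the pictures are not rectified), "eye" and "orientation" of the camera in the world. Camera axes: x right, y up, looking along -z (the intrinsics and any distortion apply to the point x, -y, -z); pixel columns grow to the right and rows downward; lengths in mm; the calibration is good to about 2 mm. A picture is of the moment at which its call begins. There is no depth.
A pose or a line that the arm cannot do raises IKError and nothing moves.
- close_job(): hands the job in, once; it reports no verdict.
The state is a dict: "t": time; "q": joint angles; "qd": joint speeds; "effort": joint torques, N m; "position": TCP position; "eef_rot": TCP orientation; "ft_force": force on the tool from outside, world axes, zero at the start; "torque": the same for the moment, N m; "opening": opening from 0.0 (shut) to 1.0 (fully open).
Only numpy, scipy, OpenCV 4.12 (cv2) and the standard library are available. Lean on these libraries where they do the work, as an engineer would, in place of code of your own. Each camera call takes 0.05 s, during which the arm holds its last target. There are 200 camera calls.

## Working session

There is one attempt and no reset: what is moved stays moved. The work goes in short steps, each a Python script; the robot and the scene stay as the last script left them, time stands still between calls to the robot, and variables do not carry over. Pictures are saved under pics/ and viewed, about 8 in all and at most 12, crops included, and the job is handed in when it is done.

```bash
mkdir -p pics
python3 - <<'E'
from station import *
import cv2
for n in("top","side"):
    c=camera(n); cv2.imwrite(f"pics/{n}0.png",c["frame"][:,:,::-1]); print(n,c["K"],c["distortion"],c["eye"],c["orientation"])
print(observe())
E
```

```text
top [[458.4733509    0.         319.20567327]
 [  0.         458.4733509  198.79287297]
 [  0.           0.           1.        ]] [-0.02668371  0.          0.          0.          0.        ] [ 366.39221788   21.41507796 1372.21715184] [ 0.09570984 -0.07995033 -1.557158  ]
side [[422.00036068   0.         310.56772383]
 [  0.         422.00036068 196.68297482]
 [  0.           0.           1.        ]] [-0.04174351  0.          0.          0.          0.        ] [ 276.44907171 -773.58893781  658.11179556] [ 1.03884056 -0.13959056 -0.23682525]
{'t': 0.1, 'q': array([1.13070298e+00, 3.77964250e-01, 7.97762107e-02, 1.27436230e+00,
       3.02659544e-06, 1.46050289e+00]), 'qd': array([ 0.00078732, -0.00080094,  0.00147561, -0.0025087 ,  0.00061822,
        0.00136035]), 'effort': array([ 1.56604106e-03, -4.64691210e+01,  2.70583105e+01,  1.19191754e-02,
       -6.78151355e-05,  1.23296189e-05]), 'position': array([185.96422142, 543.50231343, 230.47545325]), 'eef_rot': array([-0.96383269,  1.34893572,  0.96241819]), 'ft_force': array([-0.11824028,  0.53399367, -0.00180999]), 'torque': array([-0.03359126,  0.01500176, -0.03324485]), 'opening': 1.0009100516669804}
```

View pics/top0.png

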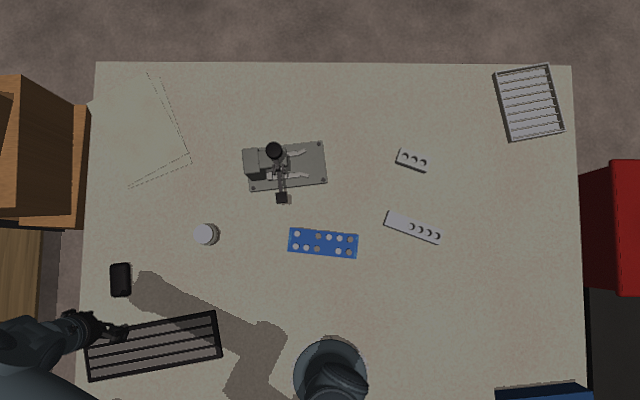

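View pics/side0.png

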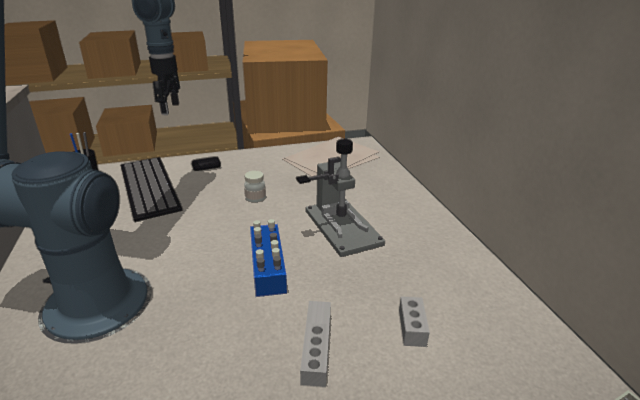

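Run:
```python
import cv2
a=cv2.imread("pics/top0.png")[130:260,240:445]; cv2.imwrite("pics/c1.png",cv2.resize(a,(800,507),interpolation=cv2.INTER_CUBIC))
a=cv2.imread("pics/side0.png")[130:390,285:435]; cv2.imwrite("pics/c2.png",cv2.resize(a,None,fx=2.3,fy=2.3,interpolation=cv2.INTER_CUBIC))
```

```text
(no output)
```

View pics/c1.png

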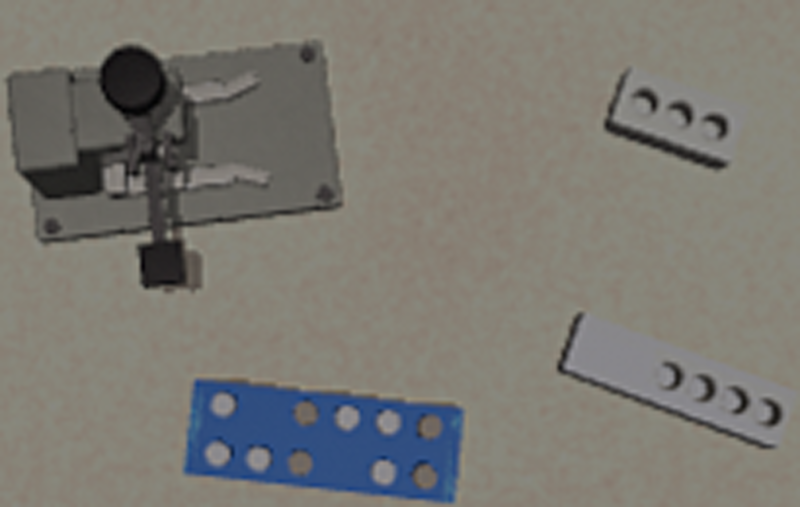

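View pics/c2.png

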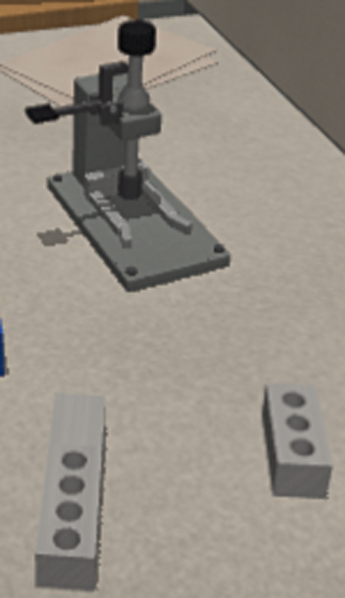

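```bash
cat > h.py <<'E'
import numpy as np, cv2
from scipy.spatial.transform import Rotation as R
from scipy.optimize import least_squares
from station import *
CAM={}
def cam(n):
    if n not in CAM: CAM[n]=camera(n)
    return CAM[n]
def proj(n,P):
    c=cam(n); p=R.from_rotvec(c["orientation"]).inv().apply(np.atleast_2d(P)-c["eye"])*[1,-1,-1]
    return cv2.projectPoints(p,np.zeros(3),np.zeros(3),c["K"],np.array(c["distortion"]))[0][:,0]
def place(v,P): return R.from_euler('z',v[2]).apply(P)+[v[0],v[1],0]
def fit(obs,v0):
    # obs: list of (cam, point, pixel)
    f=lambda v: np.concatenate([(proj(n,place(v,np.array(p,float)))[0]-u) for n,p,u in obs])
    s=least_squares(f,v0,loss='soft_l1',x_scale=[10,10,.05]); 
    print(s.x.round(3)); 
    for (n,p,u),r in zip(obs,f(s.x).reshape(-1,2)): print(n,p,r.round(2))
    return s.x
def ray(n,u,z):
    c=cam(n); k=cv2.undistortPoints(np.array([[u]],float),c["K"],np.array(c["distortion"]))[0,0]
    d=R.from_rotvec(c["orientation"]).apply([k[0],-k[1],-1]); return c["eye"]+d*(z-c["eye"][2])/d[2]
E
python3 - <<'E'
from h import *
T=lambda p,u,v:("top",p,np.array([240+(u+.5)/3.902-.5,130+(v+.5)/3.902-.5]))
S=lambda p,u,v:("side",p,np.array([285+(u+.5)/2.3-.5,130+(v+.5)/2.3-.5]))
st=[T((-130,-65,18),320,42),T((-130,65,18),341,205),T((105,65,18),38,237),T((0,0,252),132,80),T((0,112,171),163,263),
S((-130,-65,18),230,259),S((-130,65,18),128,279),S((105,65,18),48,182),S((0,0,238),137,38),S((0,112,171),42,113)]
a=fit(st,[600,100,1.6])
lb=[T((85,22.5,40),569,367),T((85,-22.5,40),583,315),T((-85,22.5,40),775,441),S((85,22.5,40),55,395),S((85,-22.5,40),104,397),S((-85,22.5,40),37,556),S((-85,-22.5,40),97,558),S((-85,22.5,0),36,584),S((-85,-22.5,0),96,587)]
b=fit(lb,[500,-200,1.3]);
for u in((669,377),(703,389),(737,401),(768,412)):
    print((R.from_euler('z',-b[2]).apply(ray("top",T(0,*u)[2],40)-[b[0],b[1],0])).round(1))
print("rack",ray("top",T(0,325,440)[2],60),"short",ray("top",T(0,680,113)[2],40),"pot",ray("top",np.array([207,233]),80))
# feasibility
for yaw in np.arange(-3.14,3.14,.4):
    pass
print("knob",place(a,np.array([[0,0,238],[0,112,171]])))
print(R.from_rotvec(observe()["eef_rot"]).as_matrix().round(2))
E
```

```text
[614.166 149.065   1.698]
top (-130, -65, 18) [0.81 0.29]
top (-130, 65, 18) [0.47 0.88]
top (105, 65, 18) [-0.12  1.74]
top (0, 0, 252) [-0.02 -0.42]
top (0, 112, 171) [-0.25  0.72]
side (-130, -65, 18) [ 1.34 -2.45]
side (-130, 65, 18) [0.23 0.59]
side (105, 65, 18) [-0.2  -3.04]
side (0, 0, 238) [ 0.38 -0.27]
side (0, 112, 171) [ 0.29 -1.42]
[ 434.065 -240.796    1.229]
top (85, 22.5, 40) [-1.5   1.44]
top (85, -22.5, 40) [0.05 0.28]
top (-85, 22.5, 40) [1.16 2.83]
side (85, 22.5, 40) [ 0.29 -1.27]
side (85, -22.5, 40) [ 0.87 -0.87]
side (-85, 22.5, 40) [-0.08 -1.22]
side (-85, -22.5, 40) [ 0.04 -0.28]
side (-85, 22.5, 0) [0.57 1.28]
side (-85, -22.5, 0) [-0.05  1.78]
[10.  -1.7 40. ]
[-16.6  -2.   40. ]
[-43.2  -2.3  40. ]
[-67.5  -2.6  40. ]
rack [389.00521728  23.40232714  60.        ] short [ 638.7510324  -242.26230099   40.        ] pot [410.88214787 350.99894145  80.        ]
knob [[614.16618198 149.06473944 238.        ]
 [503.073726   134.83567675 171.        ]]
[[-0.   -0.95  0.32]
 [-0.    0.32  0.95]
 [-1.    0.   -0.  ]]
```

```bash
cat >> h.py <<'E'
def seg(A,B,n=25): return np.linspace(A,B,n)
def box(x0,x1,y0,y1,z0,z1,edges):
    c={'a':(x0,y0),'b':(x1,y0),'c':(x1,y1),'d':(x0,y1)}; Z={'t':z1,'b':z0}; out=[]
    for e in edges.split():  # e.g. 'abt' = edge a-b, top ; 'av' vertical at a
        out.append(seg((*c[e[0]],z0),(*c[e[0]],z1),8) if e[1]=='v' else seg((*c[e[0]],Z[e[2]]),(*c[e[1]],Z[e[2]])))
    return out
def dts(n,mask=None):
    im=cv2.resize(cam(n)["frame"],None,fx=4,fy=4,interpolation=cv2.INTER_CUBIC)
    e=cv2.Canny(cv2.GaussianBlur(im,(0,0),2),15,40,L2gradient=True)
    return cv2.distanceTransform(255-e,cv2.DIST_L2,5)/4
def efit(model,v0,reach=3):
    D={n:dts(n) for n in model}
    def f(v):
        o=[]
        for n,ss in model.items():
            u=proj(n,place(v,np.vstack(ss)))
            m=((u+.5)*4-.5).astype(np.float32)
            o.append(np.minimum(cv2.remap(D[n].astype(np.float32),m[:,:1],m[:,1:],cv2.INTER_LINEAR).ravel(),reach))
        return np.concatenate(o)
    best=None
    for dx in(-6,0,6):
        for dy in(-6,0,6):
            for da in(-.03,0,.03):
                s=least_squares(f,np.array(v0)+[dx,dy,da],loss='soft_l1',f_scale=.5,x_scale=[10,10,.05],diff_step=1e-4)
                if best is None or s.cost<best.cost: best=s
    print("efit",best.x.round(3),"cost",best.cost,"mean px",f(best.x).mean()); return best.x
def overlay(n,ms,crop,k,fn):
    x0,y0,x1,y1=crop; im=cv2.resize(cam(n)["frame"][y0:y1,x0:x1,::-1],None,fx=k,fy=k,interpolation=cv2.INTER_CUBIC)
    for v,ss in ms:
        for s in ss:
            p=(proj(n,place(v,s))+.5-[x0,y0])*k-.5
            cv2.polylines(im,[p.round().astype(np.int32)],False,(0,255,0),1)
    return im
BL=lambda:{"top":box(-85,85,-22.5,22.5,0,40,'abt bct cdt dat'),"side":box(-85,85,-22.5,22.5,0,40,'abt bct cdt dat dab av dv')}
ST=lambda:{"top":box(-130,105,-65,65,0,18,'dat')+box(-130,-45,-65,65,0,18,'abt')+box(-130,105,-65,65,0,18,'cdt'),"side":box(-130,105,-65,65,0,18,'dat dab cdt av dv')+box(-130,-30,-65,65,0,18,'abt')}
E
python3 - <<'E'
from h import *
a0=[614.2,149.1,1.698];b0=[434,-240.8,1.229]
a=efit(ST(),a0);b=efit(BL(),b0)
for m in("top","side"): efit({m:ST()[m]},a); efit({m:BL()[m]},b)
th=np.linspace(0,6.3,40); ci=lambda r,z:np.c_[r*np.cos(th),r*np.sin(th),0*th+z]
ex=[ci(21,252),ci(21,224)]+box(-15,15,97,127,163,171,'abt bct cdt dat')+box(50,95,-30,30,18,155,'abt bct cdt dat')
t=overlay("top",[(a,ST()["top"]+ex),(b,BL()["top"])],(240,130,445,260),3,0)
s1=overlay("side",[(a,ST()["side"]+ex)],(290,130,395,260),3,0); s2=overlay("side",[(b,BL()["side"])],(290,295,340,390),2,0)
W=np.zeros((400,800,3),np.uint8)
im=np.zeros((390+190,615,3),np.uint8)
im=np.zeros((590,790,3),np.uint8); im[:390,:615]=t; im[395:585,0:100]=s2
s1=cv2.resize(s1,None,fx=.5,fy=.5) if False else s1
cv2.imwrite("pics/o1.png",t)
im=np.zeros((600,520,3),np.uint8); im[:390,:315]=s1; s2=overlay("side",[(b,BL()["side"])],(290,295,340,390),4,0); im[:380,318:518]=s2; im[390:,:][:210,:]=t[180:390,95:615]
cv2.imwrite("pics/o2.png",np.vstack([np.hstack([s1[:380],s2,np.zeros((380,100,3),np.uint8)]),t[::1][180:390]]))
E
```

```text
efit [612.688 149.121   1.695] cost 23.89743959903717 mean px 0.48547426
efit [ 432.517 -240.026    1.228] cost 127.72723817825317 mean px 1.3476802
efit [618.018 149.604   1.696] cost 3.465098410844803 mean px 0.25722045
efit [ 432.978 -232.699    1.189] cost 38.702155739068985 mean px 1.0839347
efit [611.365 149.133   1.695] cost 6.562281042337418 mean px 0.28671062
efit [ 432.478 -240.512    1.23 ] cost 69.02411487698555 mean px 1.2445163
```

View pics/o2.png

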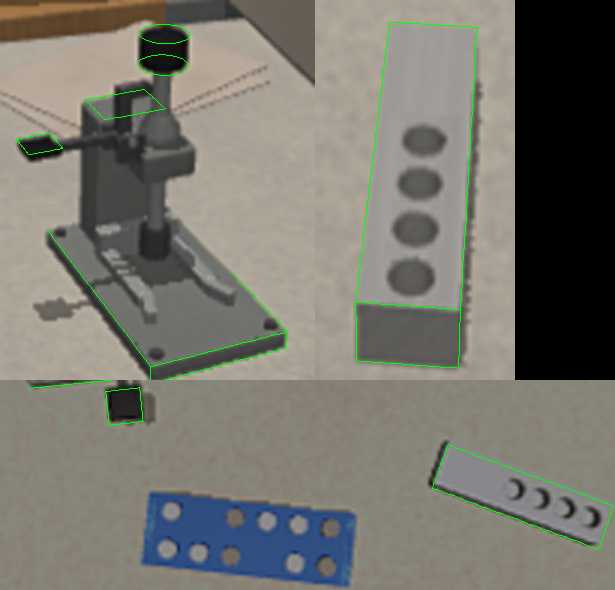

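View pics/o1.png

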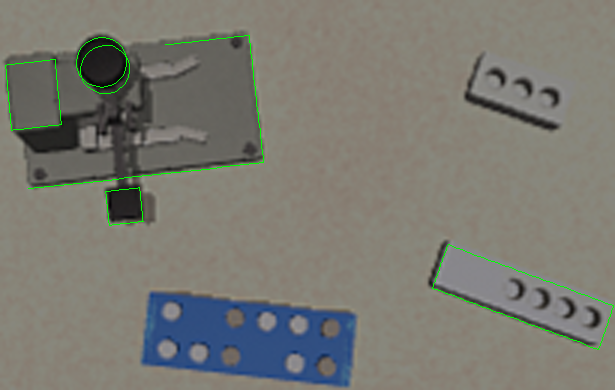

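```bash
cat >> h.py <<'E'
A=np.array([613.5,149.2,1.695]); B=np.array([432.5,-240.3,1.228])
def down(phi):
    Z=np.array([np.cos(phi),np.sin(phi),0]); X=np.array([0,0,-1.]); return R.from_matrix(np.c_[X,np.cross(Z,X),Z]).as_rotvec()
def sp(x,y,z): return place(A,np.array([[x,y,z]],float))[0]
def bp(x,y,z): return place(B,np.array([[x,y,z]],float))[0]
def st(tag=""):
    o=observe(); print(tag,"t%.2f"%o["t"],"p",o["position"].round(1),"F",o["ft_force"].round(1),"op %.3f"%o["opening"]); return o
E
python3 - <<'E'
from h import *
ik=lambda p,o:(lambda q: None if q is None else np.round(q,2))(inverse_kinematics(p,o))
for k in range(4):
    f=A[2]+k*np.pi/2; print("knob",k,*[ik(sp(0,0,z),down(f)) for z in(219,278,310)], "\n  pad",ik(sp(0,112,150),down(f)))
for s in(1,-1):
    print("blk",s,*[ik(bp(-45,0,z),down(B[2]+s*np.pi/2)) for z in(8,150)])
    print("ins",s,*[ik(sp(x,0,z),down(A[2]+s*np.pi/2)) for x,z in((-230,150),(-215,28),(-100,28),(-175,35),(-150,35))])
E
```

```text
knob 0 [0.14 0.5  0.24 1.31 0.   0.01] [0.14 0.5  0.39 1.46 0.   0.01] [0.14 0.51 0.49 1.55 0.   0.01] 
  pad [ 0.14  0.31 -0.24  1.03  0.    0.02]
knob 1 [ 0.14  0.5   0.24  1.31  0.   -1.56] [ 0.14  0.5   0.39  1.46  0.   -1.56] [ 0.14  0.51  0.49  1.55  0.   -1.56] 
  pad [ 0.14  0.31 -0.24  1.03  0.   -1.55]
knob 2 [ 0.14  0.5   0.24  1.31  0.   -3.13] [ 0.14  0.5   0.39  1.46  0.   -3.13] [ 0.14  0.51  0.49  1.55  0.   -3.13] 
  pad [ 0.14  0.31 -0.24  1.03  0.   -3.12]
knob 3 [0.14 0.5  0.24 1.31 0.   1.58] [0.14 0.5  0.39 1.46 0.   1.58] [0.14 0.51 0.49 1.55 0.   1.58] 
  pad [ 0.14  0.31 -0.24  1.03  0.    1.59]
blk 1 [-0.72  0.43 -0.48  0.67 -0.   -1.95] [-0.72  0.28 -0.28  1.02 -0.   -1.95]
ins 1 [-0.22  0.56  0.15  1.17  0.   -1.92] [-0.2   0.64 -0.04  0.89  0.   -1.89] [-0.02  0.61 -0.09  0.87  0.   -1.72] [-0.14  0.62 -0.06  0.9   0.   -1.83] [-0.1   0.61 -0.07  0.89  0.   -1.79]
blk -1 [-0.72  0.43 -0.48  0.67  0.    1.19] [-0.72  0.28 -0.28  1.02  0.    1.19]
ins -1 [-0.22  0.56  0.15  1.17  0.    1.23] [-0.2   0.64 -0.04  0.89  0.    1.25] [-0.02  0.61 -0.09  0.87  0.    1.43] [-0.14  0.62 -0.06  0.9   0.    1.31] [-0.1   0.61 -0.07  0.89  0.    1.35]
```

Run:
```python
from h import *
o=down(A[2]-np.pi/2)
move_pose(sp(0,0,320),o); st("above")
move_linear(sp(0,0,221),120); st("at")
grip(0.0,40); s=st("grip40")
grip(0.0,90); s=st("grip90"); z0=s["position"][2]
c=camera("side"); cv2.imwrite("pics/k1.png",cv2.resize(c["frame"][100:260,270:420,::-1],None,fx=3,fy=3,interpolation=cv2.INTER_CUBIC))
```

```text
above t2.41 p [613.  150.3 319.9] F [-0.1  0.3 -0.4] op 1.000
at t3.38 p [614.  149.4 222. ] F [ 0.4 -0.7 -0. ] op 0.998
grip40 t3.87 p [613.2 149.1 221.8] F [-3.4 -1.   6.2] op 0.479
grip90 t4.08 p [613.2 149.1 222. ] F [-3.  -0.9  6.4] op 0.469
```

View pics/k1.png

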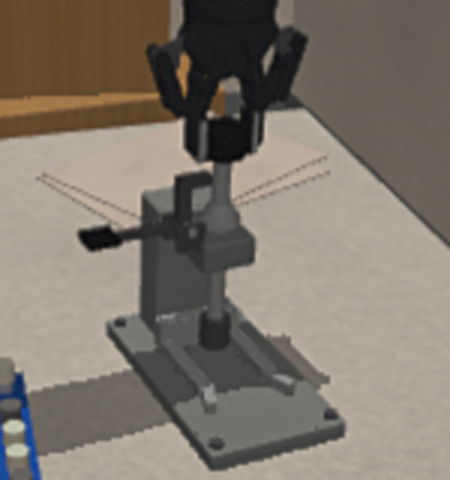

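The pads hold the knob centrally (knob at about (225,130) in the crop) and the side force is only 3 N. Next I lift.

Run:
```python
from h import *
s=st("0"); p0=s["position"]; 
for d in(20,50,56,57.5):
    move_linear(sp(0,0,221+d),60); dwell(.1); s=st(d); print("  rise",(s["position"][2]-p0[2]).round(2))
    if s["ft_force"][2]<-60: break
c=camera("side"); cv2.imwrite("pics/k2.png",c["frame"][:,:,::-1])
```

```text
0 t4.13 p [613.2 149.1 222. ] F [-3.5 -0.5  6.1] op 0.463
20 t4.72 p [613.1 149.1 240. ] F [  1.   -0.3 -10.2] op 0.468
  rise 18.01
50 t5.47 p [613.1 149.1 270.9] F [ -2.2  -1.2 -12.2] op 0.462
  rise 48.88
56 t5.82 p [613.2 149.2 276.5] F [ -1.6  -1.1 -14.9] op 0.471
  rise 54.52
57.5 t6.17 p [613.2 149.1 278.2] F [ -2.   -0.8 -14.9] op 0.467
  rise 56.26
```

Run:
```python
from h import *
move_linear(sp(0,0,221+58.7),30); dwell(.1); st("top")
move_linear(sp(0,0,221+54),40); dwell(.2); st("lowered a bit")
move_linear(sp(0,0,221+49),40); dwell(.2); st("on sear?")
grip(1.0); dwell(.1); st("open")
move_linear(sp(0,0,370),150); st()
c=camera("side"); cv2.imwrite("pics/k3.png",cv2.resize(c["frame"][100:260,270:420,::-1],None,fx=3,fy=3,interpolation=cv2.INTER_CUBIC))
```

```text
top t6.57 p [613.2 149.1 279.6] F [ -3.4  -1.5 -15.9] op 0.467
lowered a bit t7.03 p [613.2 149.1 275. ] F [ -4.4  -1.2 -14.7] op 0.468
on sear? t7.51 p [613.3 149.1 272. ] F [-7.6 -1.7 -6.7] op 0.467
open t8.12 p [613.8 149.2 270.2] F [ 0.7  0.3 -0. ] op 1.003
 t8.94 p [613.6 149.2 369.3] F [ 0.3 -0.4  0.1] op 1.001
```

View pics/k3.png

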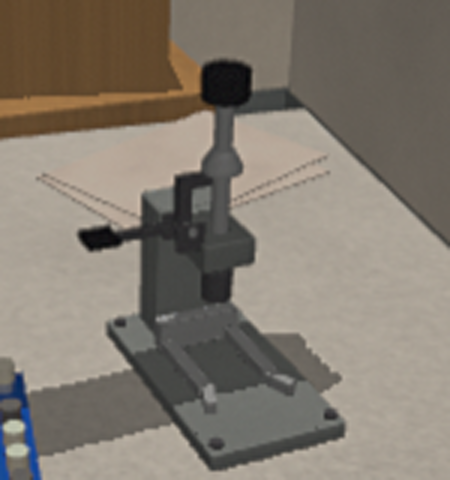

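The striker is cocked: the knob is high at (225,82) and the tip is up under the head. Next is the block.

Run:
```python
from h import *
ob=down(B[2]-np.pi/2); os_=down(A[2]-np.pi/2)
move_pose(bp(-45,0,160),ob); st("above")
move_linear(bp(-45,0,9),120); st("at")
grip(0.0,40); st("g"); grip(0.0,100); st("grip100")
move_linear(bp(-45,0,150),120); dwell(.2); st("lift")
move_pose(sp(-235,0,150),os_); dwell(.2); st("carry")
move_linear(sp(-225,0,50),100); dwell(.2); st("low")
T=cam("top");S=cam("side")
for n in CAM: cv2.imwrite(f"pics/b_{n}.png",CAM[n]["frame"][:,:,::-1])
# predicted block: centre at stamp x=-180, bottom z = 50-9=41
v=np.array([*sp(-180,0,0)[:2],A[2]])
bb=[s+[0,0,41] for s in box(-85,85,-22.5,22.5,0,40,'abt bct cdt dat bcb cdb')]
cv2.imwrite("pics/o3.png",np.vstack([overlay("side",[(v,bb)],(260,170,420,330),3,0)[:400,:480]]))
```

```text
above t10.87 p [ 418.4 -282.6  160.5] F [-0.3 -0.4  0. ] op 1.001
at t12.28 p [ 417.9 -283.2    9.7] F [-0.3  0.6 -0. ] op 0.998
g t12.73 p [ 418.  -283.1    9.6] F [ 0.4 -0.5  3.2] op 0.514
grip100 t12.95 p [ 418.1 -283.2    9.8] F [0.8 0.3 5.3] op 0.507
lift t14.47 p [ 417.  -282.4  149.4] F [-0.6 -0.2 -6.7] op 0.511
carry t15.82 p [642.  -85.5 150.3] F [-0.5  0.1 -6.3] op 0.508
low t17.18 p [642.  -74.3  50.8] F [-0.2  0.8 -6.6] op 0.509
```

View pics/o3.png

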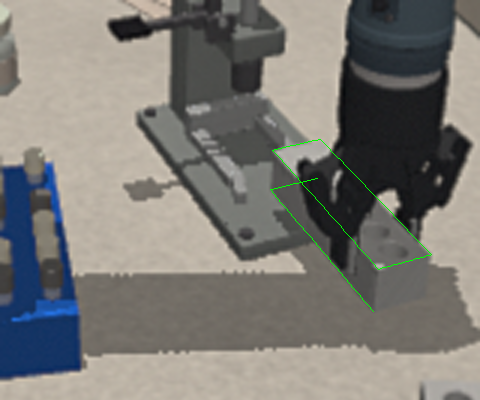

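The block is level and within about 1–2 px of the predicted wireframe, with its front corner at (275,150). I'll lower it and slide it in, watching the force.

Run:
```python
from h import *
Ri=R.from_euler('z',-A[2])
def rep(t):
    o=st(t); f=Ri.apply(o["ft_force"]); print("   stamp F",f.round(1)); return f
move_linear(sp(-220,0,28.5),80); rep("low")
for x in(-195,-180,-165,-150,-135,-120,-110):
    move_linear(sp(x,0,28.5),60); dwell(.05); f=rep(x)
    if abs(f[0])>12 or abs(f[1])>15: print("STOP"); break
c=camera("side"); cv2.imwrite("pics/ins.png",cv2.resize(c["frame"][150:310,270:420,::-1],None,fx=3,fy=3,interpolation=cv2.INTER_CUBIC))
```

```text
low t17.71 p [640.4 -68.9  28.2] F [ 1.   0.6 -7.2] op 0.514
   stamp F [ 0.4 -1.1 -7.2]
-195 t18.32 p [637.7 -44.2  28.5] F [ 0.3  0.3 -6. ] op 0.511
   stamp F [ 0.3 -0.3 -6. ]
-180 t18.77 p [635.8 -29.3  28.5] F [ 0.1 -0.1 -6.9] op 0.516
   stamp F [-0.1 -0.1 -6.9]
-165 t19.23 p [633.9 -14.3  28.5] F [ 0.4 -0.  -6.5] op 0.511
   stamp F [-0.1 -0.4 -6.5]
-150 t19.68 p [6.321e+02 5.000e-01 2.850e+01] F [-0.4 -0.4 -6.5] op 0.511
   stamp F [-0.3  0.4 -6.5]
-135 t20.12 p [630.2  15.4  28.5] F [-0.4 -0.2 -6.4] op 0.509
   stamp F [-0.2  0.5 -6.4]
-120 t20.57 p [628.3  30.3  28.5] F [-0.6 -0.3 -6. ] op 0.510
   stamp F [-0.2  0.6 -6. ]
-110 t20.94 p [627.   40.2  28.5] F [ 0.2 -0.1 -7.3] op 0.509
   stamp F [-0.1 -0.2 -7.3]
```

View pics/ins.png

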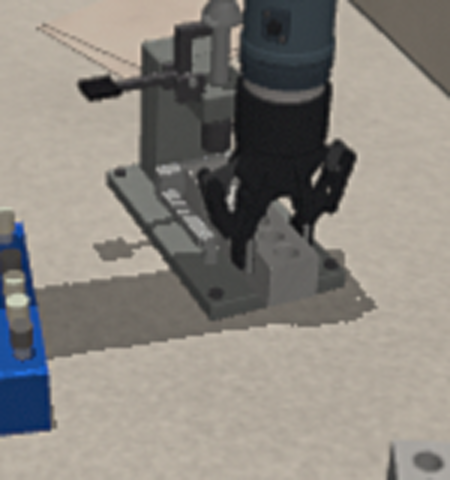

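Run:
```python
from h import *
Ri=R.from_euler('z',-A[2])
def rep(t):
    o=st(t); f=Ri.apply(o["ft_force"]); print("   stamp F",f.round(1),"pos",Ri.apply(o["position"]-[A[0],A[1],0]).round(1)); return f
for z in(27.5,26.7,26,25.3):
    move_linear(sp(-110,0,z),20); f=rep(z)
    if f[2]>-2: break
grip(1.0); rep("open")
move_linear(sp(-110,0,120),150)
grip(0.0,40); move_linear(sp(-190,0,120),150)
move_linear(sp(-190,0,36),120); f0=rep("behind")
x=-176
while x<-130:
    move_linear(sp(x,0,36),30); f=rep(x)
    if f[0]<-14: print("home"); break
    x+=4 if x<-160 else 1.5
```

```text
27.5 t21.24 p [627.4  39.9  27.9] F [-0.8 -0.9 -2.6] op 0.510
   stamp F [-0.8  0.9 -2.6] pos [-110.2   -0.2   27.9]
26.7 t21.49 p [627.4  39.9  27.8] F [-4.8 -1.2  5.7] op 0.510
   stamp F [-0.6  4.9  5.7] pos [-110.2   -0.2   27.8]
open t21.98 p [627.3  40.1  26.7] F [ 0.5 -0.3  0.4] op 1.002
   stamp F [-0.4 -0.4  0.4] pos [-110.    -0.2   26.7]
behind t25.06 p [637.7 -39.2  36.7] F [-0.1  0.1  0.3] op -0.000
   stamp F [0.1 0.1 0.3] pos [-189.9   -0.6   36.7]
-176 t25.68 p [635.3 -25.3  36. ] F [-0.  -0.9 -0. ] op 0.000
   stamp F [-0.8  0.2 -0. ] pos [-175.9   -0.    36. ]
-172 t25.96 p [634.7 -21.3  35.9] F [0.7 0.1 0.7] op 0.001
   stamp F [ 0.  -0.7  0.7] pos [-1.719e+02  1.000e-01  3.590e+01]
-168 t26.24 p [634.3 -17.3  36. ] F [-1.7 -0.1 -0.5] op -0.002
   stamp F [ 0.1  1.7 -0.5] pos [-167.8    0.    36. ]
-164 t26.52 p [633.7 -13.3  36. ] F [-0.3  0.6  0.6] op 0.003
   stamp F [0.6 0.2 0.6] pos [-163.8    0.    36. ]
-160 t26.81 p [633.4  -9.7  36. ] F [ 0.7 -1.9 -0. ] op 0.000
   stamp F [-2.  -0.5 -0. ] pos [-1.601e+02 -1.000e-01  3.600e+01]
-158.5 t27.06 p [633.3  -8.7
[... 554 characters left out ...]
7] pos [-152.3   -0.    36. ]
-151.0 t28.31 p [ 6.322e+02 -5.000e-01  3.600e+01] F [ 1.3 -2.8  0.7] op 0.004
   stamp F [-2.9 -0.9  0.7] pos [-150.8   -0.    36. ]
-149.5 t28.56 p [ 6.323e+02 -2.000e-01  3.600e+01] F [ 1.  -6.3 -0.2] op 0.002
   stamp F [-6.3 -0.2 -0.2] pos [-150.6   -0.2   36. ]
-148.0 t28.81 p [ 6.326e+02 -1.000e-01  3.610e+01] F [ 3.  -9.3 -1.6] op 0.005
   stamp F [-9.6 -1.8 -1.6] pos [-150.5   -0.5   36.1]
-146.5 t29.06 p [633.1  -0.   36.4] F [  3.4 -13.1  -2.5] op -0.002
   stamp F [-13.4  -1.8  -2.5] pos [-150.5   -1.    36.4]
-145.0 t29.31 p [6.333e+02 1.000e-01 3.660e+01] F [  3.1 -16.6  -1.4] op -0.000
   stamp F [-16.8  -1.   -1.4] pos [-150.4   -1.2   36.6]
home
```

Firm stop: the rear end sits at about stamp x = -139.5 (-140 expected). Next I press the trip lever.

Run:
```python
from h import *
move_linear(sp(-185,0,36),80); move_linear(sp(-185,0,230),200)
move_pose(sp(-60,125,230),down(A[2]-np.pi/2)); move_linear(sp(0,113,215),120); move_linear(sp(0,113,176),100); st("over pad")
for z in range(172,146,-2):
    move_linear(sp(0,113,z),40); s=st(z)
    if s["ft_force"][2]>25: print("STOP"); break
dwell(.2); st("end")
move_linear(sp(0,113,215),100); st("up")
move_linear(sp(-60,160,240),150); 
move_pose([420,-60,300],down(A[2]-np.pi/2)); st("clear")
s=camera("side")["frame"][:,:,::-1]; cv2.imwrite("pics/fin.png",cv2.resize(s[130:390,250:440],None,fx=2.3,fy=2.3,interpolation=cv2.INTER_CUBIC))
```

```text
over pad t33.03 p [501.4 134.8 176.3] F [-0.2 -0.7  0.1] op 0.001
172 t33.28 p [501.6 135.2 172.3] F [0.6 0.  0.3] op -0.002
170 t33.53 p [502.  135.3 170.9] F [-0.9 -0.5  3.7] op -0.001
168 t33.78 p [502.  135.3 169.2] F [-2.1 -0.7  7.7] op -0.001
166 t34.03 p [501.9 135.3 167.3] F [-2.2 -0.9  8.1] op 0.004
164 t34.28 p [501.9 135.3 165.2] F [-3.  -1.3  9.2] op -0.001
162 t34.53 p [501.9 135.3 163. ] F [-2.  -1.8  5.4] op -0.002
160 t34.78 p [501.6 135.3 160.1] F [0.6 0.1 0.3] op -0.001
158 t35.03 p [501.4 135.2 157.8] F [1.1 1.1 2.1] op 0.002
156 t35.28 p [501.3 135.2 155.8] F [-0.6  0.7  0.3] op 0.002
154 t35.53 p [501.3 135.2 153.9] F [ 0.3 -0.4  1.2] op -0.003
152 t35.78 p [501.3 135.2 151.9] F [ 0.1 -0.8  1.1] op 0.001
150 t36.03 p [501.4 135.2 149.9] F [ 0.7 -0.1  1.5] op -0.004
148 t36.28 p [501.4 135.2 147.9] F [ 0.7 -0.2  1.8] op 0.001
end t36.48 p [501.3 135.2 148. ] F [ 0.8 -0.   2. ] op 0.004
up t37.30 p [500.9 135.1 214.3] F [ 0.9  0.6 -1.1] op -0.002
clear t38.63 p [420.4 -59.3 299.4] F [-0.8 -0.1  0.2] op 0.002
```

View pics/fin.png

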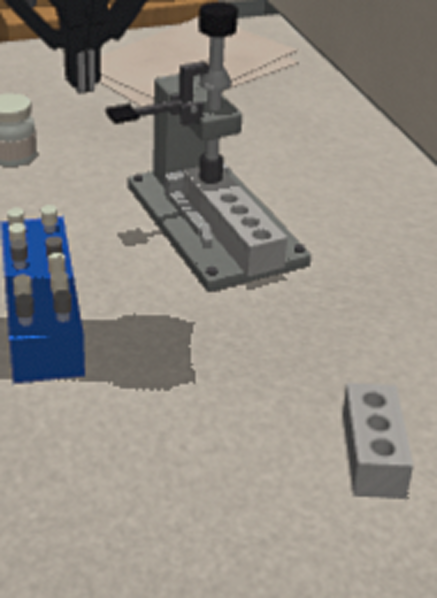

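The striker tip rests on the plain end at (210,170), the lever is back up, and the bystanders look unmoved. One numeric check that the block is still home and the bystanders are still in place, then I hand in.

Run:
```python
from h import *
up=lambda e:[s+[0,0,18] for s in box(-85,85,-22.5,22.5,0,40,e)]
A1=efit({"side":ST()["side"]},A)
v=efit({"side":up('dat dv av dab')},[*sp(-55,0,0)[:2],A[2]])
print("block in stamp (side cam only)",R.from_euler('z',-A1[2]).apply([v[0]-A1[0],v[1]-A1[1],0]).round(1),v[2]-A1[2])
o=cv2.imread("pics/side0.png").astype(int); n=cam("side")["frame"][:,:,::-1].astype(int); d=abs(o-n).max(2)
for k,(x0,y0,x1,y1) in dict(short=(398,293,430,348),rack=(248,218,290,298),pot=(242,170,268,203)).items(): print(k,"px changed>60:",(d[y0:y1,x0:x1]>60).sum())
```

```text
efit [611.409 149.322   1.695] cost 13.895364075899124 mean px 0.43040848
efit [620.982  94.831   1.686] cost 7.102198392152786 mean px 0.35905588
block in stamp (side cam only) [-55.3  -2.7   0. ] -0.009846371391461828
short px changed>60: 0
rack px changed>60: 238
pot px changed>60: 0
```

Run:
```python
from h import *
move_linear([420,-60,380]); goto_joints([1.131,0.377,0.081,1.274,0,1.46]); st()
for c in("side","top"):
    o=cv2.imread(f"pics/{c}0.png").astype(int); n=cam(c)["frame"][:,:,::-1].astype(int); d=abs(o-n).max(2)
    B_=dict(short=(398,293,430,348),rack=(248,218,290,298),pot=(242,170,268,203)) if c=="side" else dict(short=(392,145,432,175),rack=(284,224,362,262),pot=(192,220,222,248))
    for k,(x0,y0,x1,y1) in B_.items(): print(c,k,"changed>40:",(d[y0:y1,x0:x1]>40).sum())
```

```text
t41.78 p [187.1 544.  231.8] F [ 0.1  0.2 -0.4] op -0.001
side short changed>40: 0
side rack changed>40: 0
side pot changed>40: 0
top short changed>40: 0
top rack changed>40: 0
top pot changed>40: 0
```

```bash
python3 -c "
from station import *
close_job()"
```

```text
the job is handed in; nothing more can be done
```

The long block is marked and left home in the stamp, and the job was handed in at about 42 s of the 72 s allowed. I pulled the striker knob up until the sear caught and let go. I then slid the block in plain end first, pushed it against the back stop, and pressed the trip lever until the striker fired.

**Last checks**
- **Cocking:** the pull took about 15 N. After I let go, the picture showed the knob staying up.
- **Block home:** the push met a firm stop (17 N when I ended it), with the rear end at about stamp x = -139.5 mm (-140 expected). After firing, a fit from the side camera alone put the block's centre at x = -55.3 mm (-55 expected). That fit also read 2.7 mm off to the side, which is within the play between the rails and the camera's accuracy.
- **Firing:** the lever force rose to 9 N and fell away after about 9 mm of travel. The picture then shows the striker tip resting on the plain end and the lever sprung back.
- **Bystanders:** a first comparison flagged changes at the rack. With the arm moved away, both cameras showed none at the rack, short block or pot, so that was the arm's shadow.
- **Robot:** it stands clear at its start pose, touching nothing, with the fingers closed.

**Disagreement:** the two cameras differed by about 6 mm on the stamp's world x position. I used a value in between, and the block slid in with under 1 N of side force.

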